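# Sweep the casting buttons into the scrap tray

### The job

The rings have been cut from their casting, and three sprue buttons (solid round brass slugs with a stub on top) are left on the cutting board. Sweep all three across the board with the fingertips and over its open edge, so that they drop into the scrap tray; push them along the board, do not lift them. Leave the two ring castings where they lie on the board, and everything else on the bench undisturbed.

Things in the scene. Friction and masses are not known exactly. Their poses are not given: they have to be found in the camera images.
- board: Sprue-cutting board, fixed to the bench: light wood with a grey laminate face, 294 (x) by 284 (y) mm. Origin: on the bench under the centre of the grey face; the face is 270 (x) by 272 (y) mm and lies 30 mm above the bench. A wooden fence 12 mm thick stands 12 mm above the face along its +x, -x and +y sides; the -y side is open. z is up.
- open_edge (a point): Middle of the board's open edge, at the height of the face; axes as the board's. The edge runs along x; the scrap tray lies beyond it, towards -y.
- scrap_tray: Open steel scrap tray, fixed, lying along the board's open edge and touching it: 286 (x) by 106 (y) mm outside, walls 3 mm thick and 27 mm high (3 mm below the board's face), floor 3 mm thick, a small wire handle on its far side. Origin: centre of its underside, on the bench; axes parallel to the board's.
- button_large_mid (a point): Centre of the large casting button: a solid round brass slug with an upright side, 36 mm across and 13 mm high, with a sprue stub 9 mm thick and 8 mm tall standing on its middle. Origin halfway up the slug on its axis, 6.5 mm above the board's face at the start. z is its axis.
- button_medium_mid (a point): Centre of the medium casting button: a solid round brass slug with an upright side, 33 mm across and 12 mm high, with a sprue stub 9 mm thick and 8 mm tall standing on its middle. Origin halfway up the slug on its axis, 6.0 mm above the board's face at the start. z is its axis.
- button_small_mid (a point): Centre of the small casting button: a solid round brass slug with an upright side, 30 mm across and 12 mm high, with a sprue stub 9 mm thick and 8 mm tall standing on its middle. Origin halfway up the slug on its axis, 6.0 mm above the board's face at the start. z is its axis.
- band_ring: Finished brass ring casting lying flat on the board among the buttons: a plain open band, 25 mm outside, 19 mm hole, 8 mm high. To be left alone. Origin: centre of its underside.
- signet_ring: Finished brass signet ring casting lying flat near the closed (+y) side of the board: an open band 24 mm across, 7 mm high, with a flat head 15 mm wide and 12 mm high on its +x side, reaching 15 mm from the centre. To be left alone. Origin: centre of the band's underside.
- flask: Perforated steel casting flask standing on the bench beyond the board's closed (+y) side, 64 mm across, 85 mm high. To be left alone. Origin: centre of its underside.
- crucible: White ceramic crucible bowl standing on the bench beyond the board's closed (+y) side, 68 mm across, 42 mm high. To be left alone. Origin: centre of its underside.
- cutters: Black-handled sprue cutters lying flat on the bench, about 150 mm long, 11 mm high, jaws towards their +x. To be left alone. Origin: under the pivot.
- jar: Closed glass jar with a steel lid on the bench, 54 mm across, 70 mm high. To be left alone. Origin: centre of its underside.
- file: Hand file with a wooden handle lying on the bench, 260 mm long, 17 mm high, blade towards its +x. To be left alone. Origin: under the heel of the blade.
- dapping_block: Steel dapping block with dished hollows standing on the bench, a 50 mm cube. To be left alone. Origin: centre of its underside.

How it is judged:
At the end, for the whole second after the job is handed in: The middle of each of the three buttons is between the scrap tray's walls and below its rim (27 mm), and each is at rest (under 20 mm/s); the two rings are within 8 mm and the other bench things within 12 mm of where they started (x of button_large_mid in the frame of scrap_tray between -0.14 and 0.14 m and y of button_large_mid in the frame of scrap_tray between -0.05 and 0.05 m and z of each of button_large_mid, button_medium_mid, button_small_mid in the frame of scrap_tray below 0.027 m and linear speed of each of button_large, button_medium, button_small below 0.02 m/s and x of button_medium_mid in the frame of scrap_tray between -0.14 and 0.14 m and y of button_medium_mid in the frame of scrap_tray between -0.05 and 0.05 m and x of button_small_mid in the frame of scrap_tray between -0.14 and 0.14 m and y of button_small_mid in the frame of scrap_tray between -0.05 and 0.05 m and distance of each of band_ring, signet_ring from where it was at the start of the episode below 0.008 m and distance of each of flask, crucible, cutters, jar, file, dapping_block from where it was at the start of the episode below 0.012 m); the robot touches nothing.
It fails at once if a button was lifted (its middle rose more than about 15 mm above where it lies on the board) (height (world z) of any of button_large_mid, button_medium_mid, button_small_mid above 0.052 m).
It fails at once if a ring casting was moved more than 8 mm (distance of any of band_ring, signet_ring from where it was at the start of the episode above 0.008 m).
It fails at once if the flask, crucible, cutters, jar, file or dapping block was moved more than 12 mm (distance of any of flask, crucible, cutters, jar, file, dapping_block from where it was at the start of the episode above 0.012 m).
It also fails if it takes over 54 s, if anything falls off the work surface, if the arm or the gripper's body presses on something with over 40 N, if the wrist force passes 120 N, or if a joint passes its speed limit or range.

### The arm

A 7-joint arm with a two-finger parallel gripper is mounted at the origin on the work surface. World frame = base frame: x ahead of the robot, y to its left, z up, the work surface at z = 0. Lengths are in m, angles in rad, forces in N, time in s.
With the tool pointing down it reaches from about 0.4 to 0.875 m from the base axis. Payload 19.3 kg.
Tool frame: the origin (TCP) lies midway between the tips of the shut fingers; the grasp point (between the pads) lies 19 mm behind it (bot.pinch_z is the distance from the TCP to the grasp point, in m); z points along the fingers, y is the direction in which the jaws open and shut (so a half turn about z gives the same grasp; the last joint's range is limited). The gripper opens to 85 mm and grips with 20 to 120 N. Pads are 22 mm wide; open, the fingers measure 114 mm over their backs; the gripper's body (76 mm by 85 mm) begins 54 mm behind the grasp point. The pads swing forward as they close: fully open they stand 13 mm farther back than shut.
Start: joints at [-0.07, 0.521, -0.036, 1.599, 0.021, 1.021, -0.113], TCP at [0.625, -0, 0.231] pointing down, gripper open.
Joint ranges: [-2.91, 2.91], [-0.3, 2.13], [-1.5, 1.42], [0.17, 2.43], [-1.26, 4.41], [0.16, 1.93], [-2.52, 2.52]. Speed limits (rad/s): [1.89, 1.89, 2.39, 2.39, 3.01, 3.01, 3.01].

### API

Orientations are given as [roll, pitch, yaw] about the fixed x, y, z axes, in that order (R = Rz(yaw) Ry(pitch) Rx(roll)).
In Python, from workcell import bot gives the robot as it stands. The module is installed in compiled form; this text tells all that it offers.
- The arm moves only by the tool move_arm, never from a script. Its argument "moves" is text: rows parted by semicolons, each of 4 numbers parted by spaces: the shift along the tool's x, y, z in mm, then the turn about the tool's z in rad. In form: dx dy dz yaw; .... A call has exactly 10 rows; each row is the pose to reach, as a shift and turn from the pose commanded when the call began, along the tool's axes at that moment; what a row does not reach only later rows make up. A row lasts 1/12 s, in which the tool goes at most 41.7 mm and 7.16 degrees, less where a joint would pass 70% of its speed; a pose out of reach is approached as far as the arm can. A call with a gripper value outside its range is refused whole. "grip" is the opening, from 0 (shut) to 1 (fully open), set as the call begins (left out, the last holds). The fingers move at their own pace and stop on an object; "grip_force" is the grip in N (left out, the last holds). Time passes only in rows, so rows that repeat a pose let the fingers close, or fill a call up. It gives the time, the measured TCP pose, the force and the opening at its end, in the units of the state.
- bot.observe(): the state, without advancing time (a new reading comes with each control period).
- bot.grab_frame(name): name is "scene" or "side" or "wrist"; returns a dict with "frame" (400x640x3 uint8, red, green, blue), "z_map" (400x640 float32, m along the optical axis (not along the pixel's ray), 0 where there is no reading), "K" (3x3 intrinsics, pixels), "dist" ([k1, k2, p1, p2, k3] as OpenCV has them; the pictures are not rectified), "eye" and "attitude" of the camera in the world. Camera axes: x right, y up, looking along -z (the intrinsics and any distortion apply to the point x, -y, -z); pixel columns grow to the right and rows downward; lengths in m; the calibration is good to about 2 mm. A picture is of the moment at which its call begins.
- bot.job_done(): hands the job in, once; it reports no verdict.
Trained networks look in a picture, given as the dict that the camera call returned (one of the last four; its "shot" number tells which), for a name from the list of things; names that differ only in an ending like _2 or _b are one class to them, and where a whole thing is asked for, a point or a joint stands for the part that bears it (a point fixed in the world has none). Each returns a list of dicts, best first, with "conf" (0 to 1); they miss things now and then, are a little off and sometimes report something else, mostly with a low value. They report only what shows in the picture. A call takes as long as a camera call.
- bot.search_frame(picture, label): "at" ([column, row] in pixels, amid what is visible of it).
- bot.pinpoint(picture, label): "at" ([column, row] in pixels: a listed point, or the origin of a listed thing).
The state is a dict: "clock": time; "qpos": joint angles; "qd": joint speeds; "joint_efforts": joint torques, N m; "position": TCP position; "tool_rot": TCP orientation; "force": force on the tool from outside, world axes, zero at the start; "moment": the same for the moment, N m; "grip_width": finger opening in m.
Only numpy, scipy, OpenCV 4.12 (cv2) and the standard library are available. Lean on these libraries where they do the work, as an engineer would, in place of code of your own. Each camera call takes 0.05 s, during which the arm holds its last target. There are 200 camera calls.

## Working session

There is one attempt and no reset: what is moved stays moved. The work goes in short steps, Python scripts to look and compute and a tool call to move; the robot and the scene stay as the last step left them, time stands still between calls to the robot, and variables do not carry over. Pictures are saved under pics/ and viewed, about 8 in all and at most 12, crops included, and the job is handed in when it is done.

Besides the shell and the picture viewer there is one more tool, called as name(argument=value, ...) on one line, values as JSON. move_arm: Moves the arm, as the interface text tells. Its arguments: {"type":"object","properties":{"moves":{"type":"string"},"grip":{"type":"number"},"grip_force":{"type":"number"}},"required":["moves"]}

```bash
mkdir -p pics; cat > h.py <<'E'
import numpy as np, cv2
from workcell import bot
from scipy.spatial.transform import Rotation as R
def rot(a):
    a=np.array(a,float)
    return a if a.shape==(3,3) else (R.from_euler('xyz',a).as_matrix() if a.size==3 else R.from_quat(a).as_matrix())
def ray(p,uv):
    q=cv2.undistortPoints(np.array([[uv]],float),p['K'],np.array(p['dist'],float))[0,0]
    return rot(p['attitude'])@np.array([q[0],-q[1],-1.])
def at_z(p,uv,z):
    d=ray(p,uv);e=np.array(p['eye']);return e+d*(z-e[2])/d[2]
def at_d(p,uv):
    u,v=np.round(uv).astype(int);return np.array(p['eye'])+ray(p,uv)*p['z_map'][v,u]
E
python3 - <<'E'
from h import *
np.set_printoptions(precision=4,suppress=True)
print(bot.observe())
Z=dict(button_large_mid=.0365,button_medium_mid=.036,button_small_mid=.036,band_ring=.03,signet_ring=.03,open_edge=.03,board=0,scrap_tray=0,flask=0,crucible=0,cutters=0,jar=0,file=0,dapping_block=0)
for c in('scene','side'):
    p=bot.grab_frame(c);cv2.imwrite(f'pics/{c}0.png',p['frame'][:,:,::-1])
    print(c,p['eye'],p['attitude'])
    for n,z in Z.items():
        for r in bot.pinpoint(p,n)[:2]: print(n,round(r['conf'],2),np.round(r['at']),at_z(p,r['at'],z)[:2],at_d(p,r['at']))
E
```

```text
{'clock': 0.0, 'qpos': array([-0.0702,  0.522 , -0.0363,  1.6   ,  0.0212,  1.0211, -0.1128]), 'qd': array([-0.0013, -0.0013, -0.0008, -0.0001,  0.0021,  0.0017,  0.0006]), 'joint_efforts': array([ -0.0042, -92.711 ,   1.9776, -36.9928,   0.0176,   0.0082,
        -0.0001]), 'position': array([ 0.6247, -0.    ,  0.2307]), 'tool_rot': array([-3.1405,  0.0001,  1.5708]), 'force': array([ 0.0572,  0.1005, -0.4173]), 'moment': array([ 0.0169,  0.029 , -0.0766]), 'grip_width': 0.08512843968400519}
scene [1.1628 0.0275 0.9539] [0.6632 0.0023 1.6389]
button_large_mid 0.56 [328. 268.] [0.6442 0.0343] [0.6482 0.0342 0.0437]
button_large_mid 0.42 [162. 187.] [ 0.4173 -0.439 ] [ 0.4037 -0.4475  0.0197]
button_medium_mid 0.53 [303. 232.] [ 0.5446 -0.0334] [ 0.551  -0.0328  0.0454]
button_small_mid 0.66 [322. 248.] [0.5886 0.0189] [0.5935 0.019  0.0439]
button_small_mid 0.65 [243. 254.] [ 0.6199 -0.1757] [ 0.5999 -0.1832  0.0022]
signet_ring 0.54 [360. 231.] [0.527  0.1143] [0.5269 0.1143 0.03  ]
open_edge 0.74 [265. 246.] [ 0.5889 -0.1269] [ 0.5903 -0.1265  0.0323]
board 0.68 [163. 186.] [ 0.384
[... 1313 characters left out ...]
-0.1288] [ 0.5816 -0.1267  0.0275]
board 0.73 [338. 177.] [0.5663 0.0064] [ 0.5392 -0.0427  0.0508]
board 0.25 [362. 326.] [ 0.3789 -0.4534] [ 0.363  -0.4762  0.0466]
scrap_tray 0.65 [379. 215.] [ 0.5927 -0.1817] [ 0.59   -0.1855  0.0049]
flask 0.83 [295. 140.] [0.5301 0.2249] [0.5219 0.2053 0.0165]
crucible 0.86 [269. 152.] [0.4316 0.2059] [0.4232 0.1812 0.0211]
cutters 0.72 [292. 316.] [ 0.2515 -0.3567] [ 0.2487 -0.3644  0.0131]
jar 0.63 [365. 324.] [ 0.388  -0.4524] [ 0.3679 -0.4807  0.0574]
file 0.58 [434. 274.] [ 0.6064 -0.4112] [ 0.5989 -0.4181  0.013 ]
file 0.2 [377. 213.] [ 0.5921 -0.172 ] [ 0.5917 -0.1725  0.0006]
dapping_block 0.84 [204. 143.] [0.2663 0.349 ] [0.2608 0.3169 0.0244]
```

View pics/scene0.png

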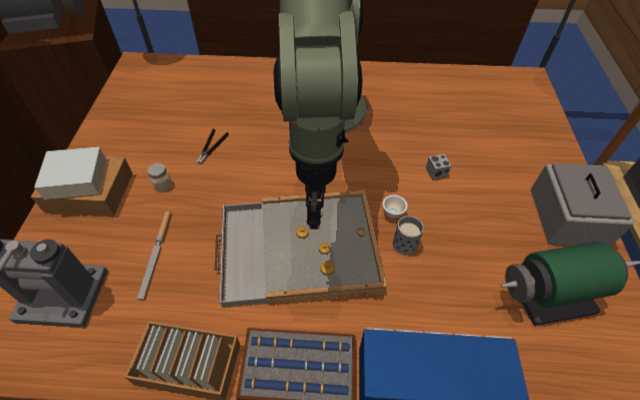

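View pics/side0.png

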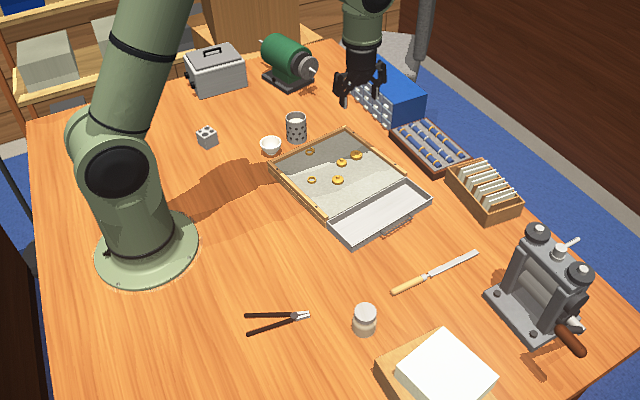

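The scene view shows three buttons: at (328,268), (303,232) and (322,248). In the side view the band ring is at (313,182) and the signet at (311,151). The board is turned by about 0.1 rad. Next is a closer look with the wrist camera.

```bash
python3 - <<'E'
from h import *
np.set_printoptions(precision=4,suppress=True)
Z=dict(button_large_mid=.0365,button_medium_mid=.036,button_small_mid=.036,band_ring=.03,signet_ring=.03,open_edge=.03)
p=bot.grab_frame('wrist');cv2.imwrite('pics/w0.png',p['frame'][:,:,::-1])
print(p['eye'],p['attitude'])
for n,z in Z.items():
    for r in bot.pinpoint(p,n)[:3]: print(n,round(r['conf'],2),np.round(r['at']),at_z(p,r['at'],z)[:2],at_d(p,r['at']))
for uv in [(100,100),(540,100),(100,300),(540,300),(320,200)]: print(uv,at_z(p,uv,.03))
E
```

```text
[0.6252 0.0645 0.3739] [-0.2614  0.0004  0.0002]
button_large_mid 0.82 [344. 139.] [0.6418 0.0296] [0.6411 0.0311 0.0508]
button_medium_mid 0.78 [247. 207.] [ 0.5436 -0.0395] [ 0.5464 -0.0361  0.0472]
button_small_mid 0.78 [288. 146.] [0.5877 0.0225] [0.5892 0.0242 0.05  ]
band_ring 0.88 [183. 168.] [ 0.4789 -0.0009] [ 0.4792 -0.0007  0.0307]
signet_ring 0.7 [222.  54.] [0.5271 0.1087] [0.5269 0.1088 0.0294]
open_edge 0.67 [290. 286.] [ 0.5841 -0.1338] [ 0.5839 -0.1351  0.0277]
(100, 100) [0.4013 0.0683 0.03  ]
(540, 100) [0.835  0.0681 0.03  ]
(100, 300) [ 0.362  -0.1552  0.03  ]
(540, 300) [ 0.8719 -0.1545  0.03  ]
(320, 200) [ 0.6183 -0.0342  0.03  ]
```

View pics/w0.png

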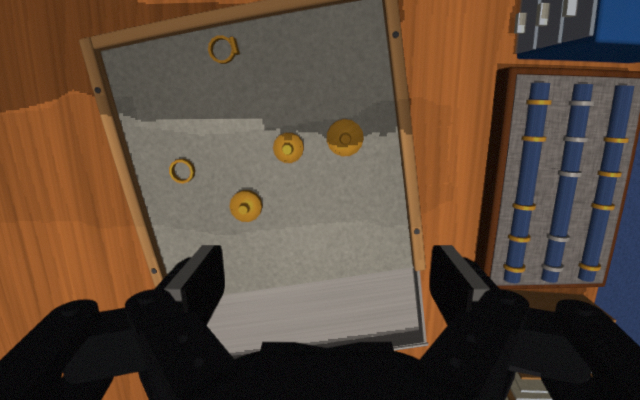

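The wrist view confirms the layout: large button at (344,139), small at (288,146), medium at (247,207), band ring at (183,168) and signet at (222,54). Their paths in -y are clear. I'll push in the order large, medium, small, with the fingers slightly open so they cradle each slug. Tool x is world +y, tool y is world +x, and tool z is down.

move_arm(moves="10 3 20 0; 25 7 45 0; 40 10 70 0; 52 13 95 0; 60 15 120 0; 66 17 145 0; 68 17 165 0; 68 17 172 0; 68 17 172 0; 68 17 172 0", grip=0.15)

```text
clock: 2.68
position: [0.6423, 0.0676, 0.06]
tool_rot: [3.141, 0.0, 1.57]
force: [0.2, -0.6, 0.7]
grip_width: 0.0127
```

```bash
python3 - <<'E'
from h import *
p=bot.grab_frame('wrist');cv2.imwrite('pics/w1.png',p['frame'][:,:,::-1])
p=bot.grab_frame('side');cv2.imwrite('pics/s1.png',cv2.resize(p['frame'][90:250,260:480,::-1],None,fx=3,fy=3))
o=bot.observe();print(o['position'],o['grip_width'])
E
```

```text
[0.64283224 0.06765032 0.06084018] 0.012871608026141937
```

View pics/w1.png

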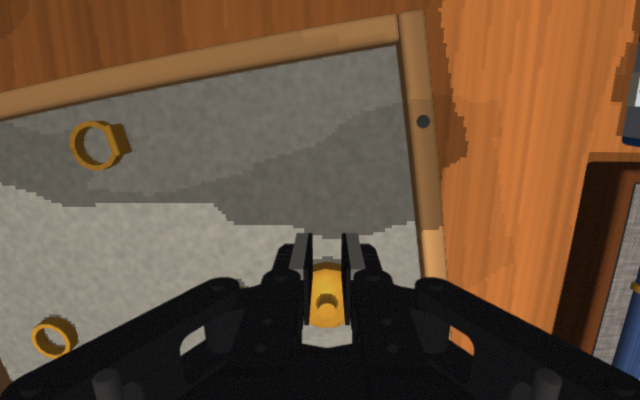

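View pics/s1.png

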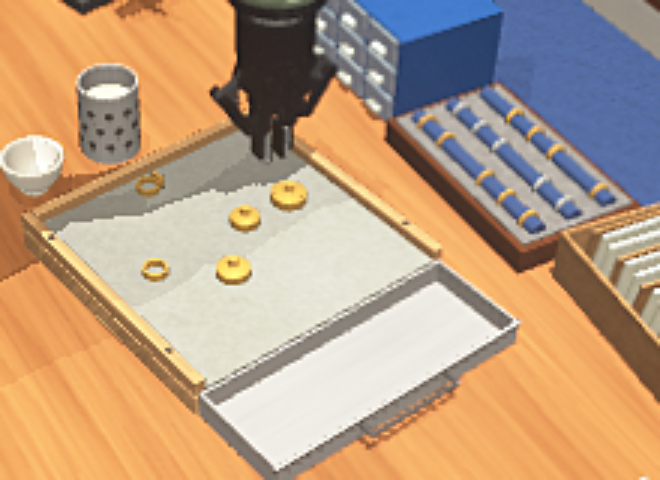

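The fingers are behind the large button, centred on it (gap and stub both near column 327), and clear of everything else. Now I lower and sweep.

move_arm(moves="0 0 15 0; 0 0 25 0; 0 0 25 0; -8 0 25 0; -18 0 25 0; -30 0 25 0; -42 0 25 0; -54 0 25 0; -66 0 25 0; -78 0 25 0")

```text
clock: 3.62
position: [0.6421, -0.0116, 0.0345]
tool_rot: [3.141, 0.0, 1.57]
force: [0.0, 1.0, 1.7]
grip_width: 0.0128
```

move_arm(moves="-12 0 0 0; -24 0 0 0; -37 0 0 0; -50 0 0 0; -63 0 0 0; -77 0 0 0; -91 0 0 0; -105 0 0 0; -119 0 0 0; -133 0 0 0")

```text
clock: 4.45
position: [0.6435, -0.1435, 0.0362]
tool_rot: [3.138, -0.001, 1.571]
force: [-5.5, 13.9, 43.3]
grip_width: 0.0129
```

```bash
python3 - <<'E'
from h import *
p=bot.grab_frame('side');cv2.imwrite('pics/s2.png',cv2.resize(p['frame'][90:250,260:480,::-1],None,fx=3,fy=3))
o=bot.observe();print(o['position'],o['force'])
E
```

```text
[ 0.64354288 -0.14711358  0.03676977] [-4.39528972  0.14009309 31.11471551]
```

View pics/s2.png

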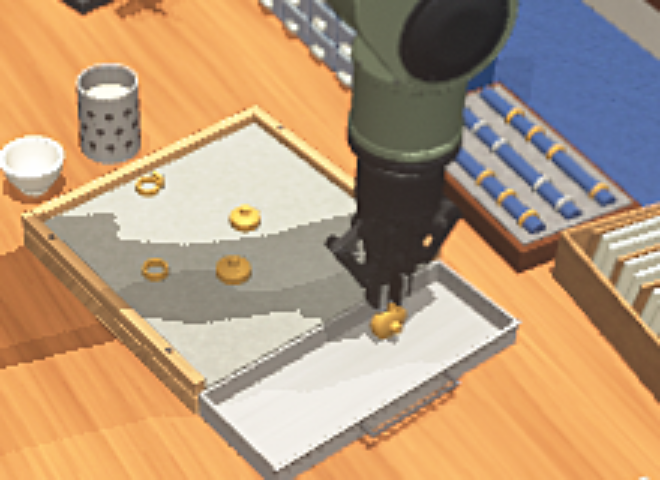

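The large button has tipped on edge in the tray, stub outward, and the fingertips are resting on it (31 N up). I'll lift straight up and check.

move_arm(moves="0 0 -6 0; 0 0 -14 0; 0 0 -24 0; 0 0 -34 0; 0 0 -44 0; 20 -20 -44 0; 45 -45 -44 0; 75 -70 -44 0; 105 -90 -44 0; 134 -102 -44 0")

```text
clock: 5.33
position: [0.5379, -0.008, 0.0791]
tool_rot: [-3.141, 0.0, 1.571]
force: [2.1, 0.2, 0.7]
grip_width: 0.0128
```

```bash
cat > chk.py <<'E'
from h import *
import sys
np.set_printoptions(precision=4,suppress=True)
o=bot.observe();print(o['clock'],o['position'],o['force'])
for c in('side','scene'):
    p=bot.grab_frame(c)
    if c=='side': cv2.imwrite(f'pics/{sys.argv[1]}.png',cv2.resize(p['frame'][90:250,260:480,::-1],None,fx=3,fy=3))
    for n in('button_large_mid','button_medium_mid','button_small_mid','band_ring','signet_ring'):
        for r in bot.pinpoint(p,n)[:2]: print(c,n,round(r['conf'],2),np.round(r['at']),at_d(p,r['at']))
E
python3 chk.py s3
```

```text
5.3333 [ 0.5379 -0.008   0.0791] [2.1455 0.2178 0.7322]
side button_large_mid 0.55 [392. 196.] [ 0.6476 -0.1553  0.025 ]
side button_large_mid 0.49 [270. 151.] [0.4252 0.1747 0.0289]
side button_medium_mid 0.45 [336. 178.] [ 0.5354 -0.0392  0.0437]
side button_small_mid 0.53 [340. 159.] [0.5814 0.0228 0.0511]
side band_ring 0.52 [311. 182.] [ 0.4714 -0.0141  0.0385]
side signet_ring 0.62 [314. 152.] [0.5413 0.1059 0.032 ]
scene button_large_mid 0.48 [303. 233.] [ 0.5538 -0.0323  0.0487]
scene button_large_mid 0.42 [253. 265.] [ 0.6501 -0.1477  0.0382]
scene button_medium_mid 0.67 [302. 230.] [ 0.5478 -0.0342  0.0515]
scene button_small_mid 0.65 [206. 157.] [ 0.2636 -0.3533  0.0034]
scene button_small_mid 0.56 [323. 249.] [0.5949 0.0204 0.0417]
scene band_ring 0.5 [207. 154.] [ 0.2554 -0.3513  0.0069]
scene band_ring 0.15 [246. 256.] [ 0.6027 -0.1754  0.0023]
scene signet_ring 0.39 [363. 234.] [0.5403 0.1201 0.0356]
```

View pics/s3.png

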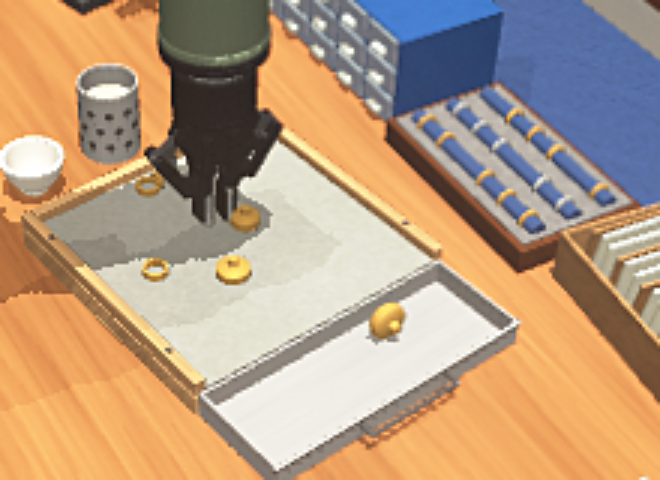

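The large button now stands on edge in the tray against its near wall, below the rim. The other two buttons and the rings have not moved. Next is the medium button: a faster finish that stops shorter, so the fingers don't ride over it.

move_arm(moves="3 3 0 0; 6 6 5 0; 6 6 20 0; 6 6 36 0; 6 6 43 0; 6 6 43 0; 6 6 43 0; 0 6 43 0; -8 6 43 0; -18 6 43 0")

```text
clock: 6.77
position: [0.5463, -0.0277, 0.0359]
tool_rot: [3.141, -0.0, 1.571]
force: [-0.5, 0.6, 0.5]
grip_width: 0.0131
```

move_arm(moves="-12 0 0 0; -26 0 0 0; -42 0 0 0; -60 0 0 0; -80 0 0 0; -101 0 0 0; -101 0 -10 0; -101 0 -25 0; -90 10 -40 0; -60 20 -44 0")

```text
clock: 7.6
position: [0.5665, -0.0924, 0.0818]
tool_rot: [3.139, 0.003, 1.564]
force: [0.8, -0.3, 0.5]
grip_width: 0.0126
```

```bash
python3 chk.py s4
```

```text
7.6 [ 0.5665 -0.0924  0.0818] [ 0.8026 -0.255   0.4611]
side button_large_mid 0.45 [392. 198.] [ 0.6415 -0.1637  0.0278]
side button_large_mid 0.22 [359. 210.] [ 0.5411 -0.1596  0.0225]
side button_medium_mid 0.63 [357. 213.] [ 0.5308 -0.1658  0.0221]
side button_medium_mid 0.4 [292. 316.] [ 0.2488 -0.363   0.008 ]
side button_small_mid 0.61 [342. 165.] [ 0.0481 -0.93    0.9711]
side band_ring 0.6 [314. 180.] [ 0.48   -0.0157  0.041 ]
side signet_ring 0.58 [312. 151.] [0.5362 0.1118 0.034 ]
scene button_large_mid 0.56 [254. 266.] [ 0.6506 -0.1438  0.0366]
scene button_large_mid 0.22 [206. 158.] [ 0.2671 -0.3547  0.0004]
scene button_medium_mid 0.57 [256. 235.] [ 0.5536 -0.1554  0.0262]
scene button_medium_mid 0.23 [403. 244.] [0.5688 0.2183 0.0467]
scene band_ring 0.36 [316. 212.] [ 0.4714 -0.0056  0.031 ]
scene signet_ring 0.59 [362. 234.] [0.5417 0.1163 0.0415]
```

View pics/s4.png

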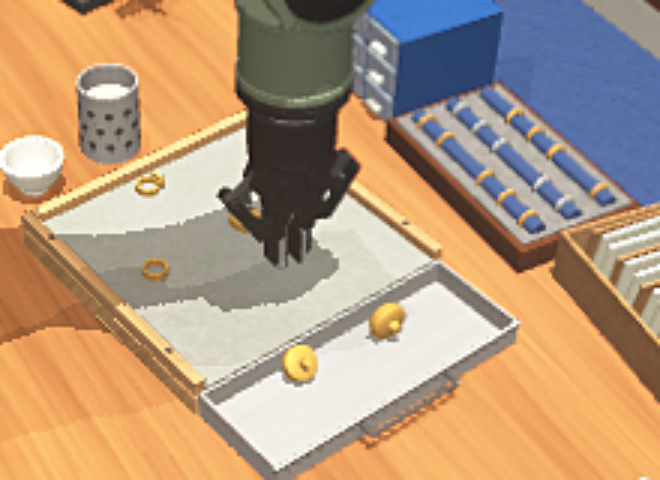

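The medium button is in the tray too, leaning against the near wall. Next I move behind the small button, at about (0.588, 0.022).

move_arm(moves="25 10 0 0; 55 18 0 0; 90 21 0 0; 120 21 0 0; 140 21 0 0; 150 21 0 0; 150 21 10 0; 150 21 28 0; 150 21 45 0; 150 21 45 0")

```text
clock: 9.03
position: [0.5859, 0.0609, 0.0315]
tool_rot: [-3.139, 0.001, 1.569]
force: [-0.3, 0.5, 0.4]
grip_width: 0.0127
```

```bash
python3 - <<'E'
from h import *
o=bot.observe();print(o['position'],o['tool_rot'],o['force'])
p=bot.grab_frame('wrist');cv2.imwrite('pics/w5.png',p['frame'][:,:,::-1])
E
```

```text
[0.58590997 0.0609203  0.03145888] [-3.13874624e+00  1.27025767e-03  1.56925952e+00] [-0.32069485  0.46550718  0.36033763]
```

View pics/w5.png

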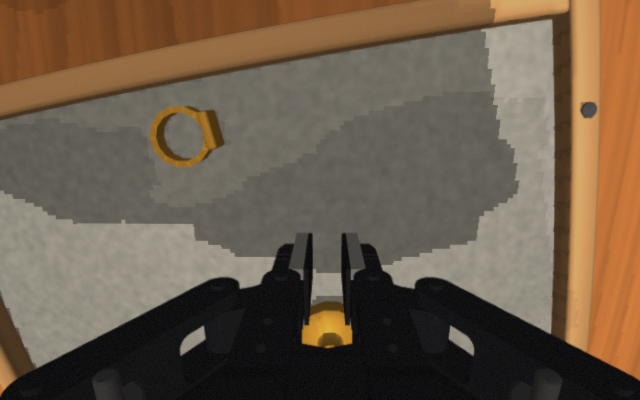

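The fingers are centred behind the small button (stub at column 328, same as the gap). They are low, so I raise 4 mm and sweep.

move_arm(moves="0 1 -4 0; -6 1 -4 0; -14 1 -4 0; -24 1 -4 0; -34 1 -4 0; -44 1 -4 0; -54 1 -4 0; -64 1 -4 0; -74 1 -4 0; -84 1 -4 0")

```text
clock: 9.92
position: [0.5879, -0.0222, 0.0383]
tool_rot: [-3.141, 0.0, 1.571]
force: [-0.2, 0.3, 0.1]
grip_width: 0.0129
```

move_arm(moves="-12 0 0 0; -26 0 0 0; -42 0 0 0; -59 0 0 0; -78 0 0 0; -98 0 0 0; -98 0 -10 0; -98 0 -25 0; -80 0 -50 0; -50 0 -80 0")

```text
clock: 10.75
position: [0.5868, -0.0748, 0.1176]
tool_rot: [-3.139, 0.001, 1.566]
force: [0.6, 1.0, 0.7]
grip_width: 0.0123
```

move_arm(moves="-20 0 -20 0; 20 0 -40 0; 60 0 -60 0; 80 0 -80 0; 80 0 -80 0; 80 0 -80 0; 80 0 -80 0; 80 0 -80 0; 80 0 -80 0; 80 0 -80 0")

```text
clock: 11.58
position: [0.5877, 0.0075, 0.1971]
tool_rot: [-3.14, 0.0, 1.57]
force: [0.2, -0.2, -0.3]
grip_width: 0.0131
```

```bash
python3 chk.py s6
```

```text
11.5833 [0.5877 0.0075 0.1971] [ 0.1905 -0.2109 -0.311 ]
side button_large_mid 0.52 [392. 196.] [ 0.6464 -0.1573  0.0261]
side button_medium_mid 0.63 [359. 209.] [ 0.543  -0.158   0.0239]
side button_small_mid 0.65 [380. 217.] [ 0.5823 -0.2009  0.0162]
side button_small_mid 0.43 [379. 215.] [ 0.5798 -0.1969  0.0203]
side band_ring 0.63 [313. 182.] [ 0.4778 -0.0117  0.0326]
side band_ring 0.16 [437. 275.] [ 0.6112 -0.4174 -0.0021]
side signet_ring 0.61 [311. 152.] [0.5343 0.1123 0.0309]
scene button_large_mid 0.57 [256. 266.] [ 0.6401 -0.142   0.0165]
scene button_large_mid 0.48 [205. 155.] [ 0.2682 -0.3529  0.0147]
scene button_medium_mid 0.71 [204. 159.] [ 0.273  -0.3578  0.0019]
scene button_medium_mid 0.65 [258. 234.] [ 0.5524 -0.15    0.0268]
scene button_small_mid 0.66 [243. 250.] [ 0.5992 -0.182   0.0245]
scene button_small_mid 0.51 [166. 186.] [ 0.3961 -0.4387  0.0154]
scene band_ring 0.47 [314. 212.] [ 0.476  -0.0085  0.0364]
scene band_ring 0.46 [205. 154.] [ 0.2602 -0.3565  0.0102]
scene signet_ring 0.65 [358. 235.] [0.5383 0.1093 0.0306]
```

View pics/s6.png

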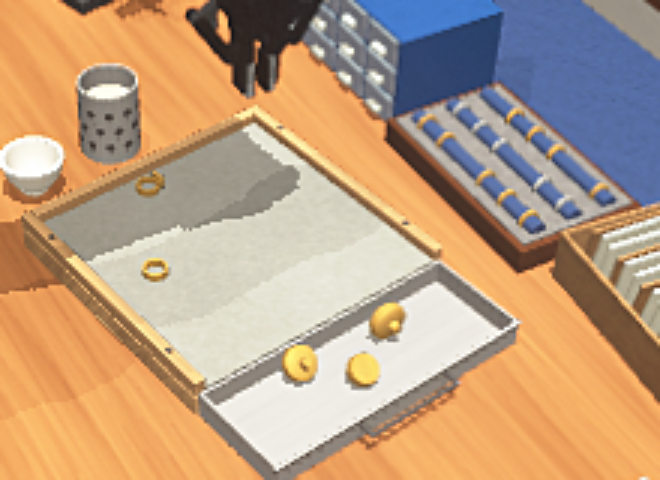

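All three buttons are in the tray and both rings are in place. Before handing in, I check the heights of the leaning slugs and that they are at rest.

```bash
python3 - <<'E'
from h import *
np.set_printoptions(precision=4,suppress=True)
for c in('side','scene','side'):
    p=bot.grab_frame(c);hsv=cv2.cvtColor(p['frame'],cv2.COLOR_RGB2HSV)
    v,u=np.nonzero((hsv[...,1]>120)&(hsv[...,0]>12)&(hsv[...,0]<30)&(p['z_map']>0))
    P=np.array([at_d(p,(a,b)) for a,b in zip(u,v)])
    for n,x in dict(L=.645,M=.545,S=.588).items():
        Q=P[(abs(P[:,0]-x)<.022)&(P[:,1]<-.128)&(P[:,1]>-.225)&(P[:,2]>.006)]
        if len(Q):print(c,n,len(Q),Q.min(0),Q.max(0),Q.mean(0))
    print([np.round(bot.pinpoint(p,'scrap_tray')[0]['at'])],bot.observe()['clock'])
E
```

```text
side L 91 [ 0.6233 -0.1673  0.0091] [ 0.6519 -0.1445  0.0417] [ 0.6363 -0.1565  0.0288]
side M 115 [ 0.5278 -0.1725  0.0088] [ 0.5581 -0.1437  0.0343] [ 0.541  -0.1614  0.0237]
side S 90 [ 0.5752 -0.2044  0.0082] [ 0.6023 -0.1798  0.0294] [ 0.5876 -0.1931  0.0209]
[array([378., 214.])] 12.2833
scene L 82 [ 0.6319 -0.162   0.0143] [ 0.6614 -0.1417  0.0416] [ 0.6481 -0.1485  0.0314]
scene M 92 [ 0.5349 -0.1671  0.0128] [ 0.5616 -0.1422  0.035 ] [ 0.5505 -0.1543  0.0258]
scene S 89 [ 0.5797 -0.2002  0.0081] [ 0.6081 -0.1747  0.0293] [ 0.5951 -0.1863  0.0216]
[array([244., 251.])] 12.3833
side L 94 [ 0.6236 -0.166   0.0071] [ 0.6533 -0.1462  0.0421] [ 0.6364 -0.1562  0.0284]
side M 114 [ 0.5276 -0.1726  0.0105] [ 0.56   -0.1435  0.0338] [ 0.5413 -0.1611  0.0233]
side S 90 [ 0.5747 -0.204   0.0104] [ 0.6022 -0.1805  0.0312] [ 0.5877 -0.193   0.0207]
[array([380., 217.])] 12.4833
```

```bash
python3 -c "
from h import *
print(bot.job_done())"
```

```text
the job is handed in; nothing more can be done
None
```

I swept all three buttons along the board and over the open edge into the scrap tray, in the order large, medium, small, and handed the job in at about 12.5 s.

- **Buttons:** The last pictures show all three between the tray walls and at rest. The large and medium ones lean on edge against the near wall. The large one's top is at about 42 mm, which puts its middle at roughly 22 mm, below the 27 mm rim. The small one lies turned over near the tray's middle.
- **Rings and bench things:** Both rings read within about a centimetre of their first positions, which is as close as the networks' readings agree. The pictures show no shift, and nothing touched them. I did not measure the other bench things again, but the arm stayed clear of them. It ended about 0.2 m up, touching nothing.
- **Disagreements:** The networks sometimes confused the buttons with each other or with the cutters, jar and tray; I settled these from the pictures. The fingertips also pressed on the tipped large button, with 43 N at the wrist. That is under the 120 N wrist limit. It is above the 40 N limit for the arm or the gripper's body, but the contact was at the fingertips, and I stopped shorter on the other two.

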